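# Clip down the lid of the nursery box

### The arm

A 6-joint arm with a two-finger parallel gripper is mounted at the origin on the work surface. World frame = base frame: x ahead of the robot, y to its left, z up, the work surface at z = 0. Lengths are in mm, angles in rad, forces in N, time in s.
With the tool pointing down it reaches from about 250 to 775 mm from the base axis. Payload 4 kg.
Tool frame: the origin (TCP) lies at the very end of the fingers, on their centre line; the grasp point (between the pads) lies hold_point_z behind it (hold_point_z is the distance from the TCP to the grasp point, in mm); z points along the fingers, y is the direction in which the jaws open and shut (so a half turn about z gives the same grasp; the last joint's range is limited). The gripper opens to 85 mm and grips with 20 to 120 N. Pads are 22 mm wide; open, the fingers measure 114 mm over their backs; the gripper's body (76 mm by 85 mm) begins 54 mm behind the grasp point. The pads swing forward as they close: fully open they stand 13 mm farther back than shut.
Start: joints at [-1.338, 0.087, 1.371, -0, 1.684, -0.103], TCP at [181.236, -519.299, 231.341] pointing down, gripper open.
Joint ranges: [-3.1, 3.1], [-0.76, 2.03], [0.27, 2.55], [-1.08, 4.22], [0.17, 2.65], [-2.57, 2.57]. Speed limits (rad/s): [2.79, 2.79, 3.14, 3.14, 3.14, 3.14].

### API

Orientations are given as a rotation vector (axis times angle).
In Python, from bench import sense, get_image, hand_in, hold_point_z gives the robot as it stands.
- The arm moves only by the shell command python3 -m pendant 'ROWS'. ROWS is JSON, a list of rows, each a list of 5 numbers: the shift along the tool's x, y, z in m, then the turn about the tool's z in rad, then the finger opening in m, from 0 to 0.0854. A call has 1 to 20 rows; each row shifts and turns the commanded pose from where the row before left it, along the tool's axes as they then stand; what a row does not reach is not made up. A row lasts 1/12 s, in which the tool goes at most 41.7 mm and 7.16 degrees, less where a joint would pass 70% of its speed; a pose out of reach is approached as far as the arm can. A call with a gripper value outside its range is refused whole. The fingers move at their own pace and stop on an object; the grip force is fixed at half the most. Time passes only in rows, so rows that do not move let the fingers close. It gives the time, the measured TCP pose, the force and the opening at its end, in the units of the state.
- sense(): the state, without advancing time (a new reading comes with each control period).
- get_image(name): name is "scene" or "top"; returns a dict with "image" (384x512x3 uint8, red, green, blue), "mtx" (3x3 intrinsics, pixels), "cam_to_world" (4x4, takes a point from camera to world coordinates). Camera axes: x right, y down, z forward; pixel columns grow to the right and rows downward; lengths in mm; the calibration is good to about 2 mm. A picture is of the moment at which its call begins. There is no depth.
- hand_in(): hands the job in, once; it reports no verdict.
The state is a dict: "time_s": time; "q": joint angles; "joint_velocities": joint speeds; "tau": joint torques, N m; "position": TCP position; "ee_rot": TCP orientation; "ft_force": force on the tool from outside, world axes, zero at the start; "wrist_torque": the same for the moment, N m; "finger_gap": finger opening in mm.
Only numpy, scipy, OpenCV 4.12 (cv2) and the standard library are available. Lean on these libraries where they do the work, as an engineer would, in place of code of your own. Each camera call takes 0.05 s, during which the arm holds its last target. There are 200 camera calls.

### The job

Snap down all four lid clips of the larger storage box so that each lies flat with its lip over the rim. Go by opposite corners: start with any clip, next the one diagonally opposite, and only then the other two.

Things in the scene. Friction and masses are not known exactly. Their poses are not given: they have to be found in the camera images.
- box: larger of two lidded boxes (the other: 120x90x55 mm, two clips, not wanted): white, grey lid already on, 220 mm long (its y), 150 wide (x), lid top 85 above its underside; it stands fast on the table. Origin: centre of the underside; x to its far side, y left, z up, yaw within 0.35 rad of the robot's. Four white clips 28 mm wide hinge on the lid, two along each long side; lid otherwise bare
- clip_near_left (a joint): clip on the box, robot's side, left. Box frame, mm: hinge along y at (-37, +70, 88); shut, it reaches outward to x=-81, top face at z=91, lip hooked over the rim; open, its end is at x=-73, z=113. Press at (-60, +70). Angle 0 = shut flat, 0.6 rad = fully open (starts there). Over-centre: springs open above 0.3, snaps shut and stays below; needs about 5 N down
- clip_near_right (a joint): clip on the box, robot's side, right. Box frame, mm: hinge along y at (-37, -70, 88); shut, it reaches outward to x=-81, top face at z=91, lip hooked over the rim; open, its end is at x=-73, z=113. Press at (-60, -70). Angle 0 = shut flat, 0.6 rad = fully open (starts there). Over-centre: springs open above 0.3, snaps shut and stays below; needs about 5 N down
- clip_far_left (a joint): clip on the box, far side, left. Box frame, mm: hinge along y at (+37, +70, 88); shut, it reaches outward to x=+81, top face at z=91, lip hooked over the rim; open, its end is at x=+73, z=113. Press at (+60, +70). Angle 0 = shut flat, 0.6 rad = fully open (starts there). Over-centre: springs open above 0.3, snaps shut and stays below; needs about 5 N down
- clip_far_right (a joint): clip on the box, far side, right. Box frame, mm: hinge along y at (+37, -70, 88); shut, it reaches outward to x=+81, top face at z=91, lip hooked over the rim; open, its end is at x=+73, z=113. Press at (+60, -70). Angle 0 = shut flat, 0.6 rad = fully open (starts there). Over-centre: springs open above 0.3, snaps shut and stays below; needs about 5 N down

How it is judged (in metres and radians):
On the way, in this order (a step that is already met when the one before it is completed fails the run):
1. the first two clips down are a diagonal pair, while the other two still stand open (((value of joint each of clip_near_left, clip_far_right below 0.1 rad and value of joint each of clip_near_right, clip_far_left above 0.3 rad) or (value of joint each of clip_near_right, clip_far_left below 0.1 rad and value of joint each of clip_near_left, clip_far_right above 0.3 rad))), for 0.2 s.
2. all four clips are down (value of joint each of clip_near_left, clip_near_right, clip_far_left, clip_far_right below 0.1 rad), for 0.2 s.
At the end, for the whole second after the job is handed in: All four clips of the larger box are shut flat over the rim (each within 0.1 rad) (all of step 2); the robot touches nothing.
It also fails if it takes over 42 s, if anything falls off the work surface, if the arm or the gripper's body presses on something with over 40 N, if the wrist force passes 120 N, or if a joint passes its speed limit or range.

## Working session

There is one attempt and no reset: what is moved stays moved. The work goes in short steps, Python scripts to look and compute and a shell command to move; the robot and the scene stay as the last step left them, time stands still between calls to the robot, and variables do not carry over. Pictures are saved under pics/ and viewed, on a budget of 10 in all, crops included, one or two more only if the job needs it, and the job is handed in when it is done.

```bash
mkdir -p pics; python3 - <<'E'
from bench import *
import cv2
for n in("top","scene"):
    d=get_image(n); cv2.imwrite(f"pics/{n}0.png",cv2.resize(d["image"][:,:,::-1],(800,600),interpolation=cv2.INTER_CUBIC)); print(n,d["mtx"],d["cam_to_world"])
s=sense();print(s["time_s"],s["position"],s["ee_rot"],s["ft_force"],s["finger_gap"],hold_point_z)
E
```

```text
top [[442.67814412   0.         261.18998732]
 [  0.         442.67814412 192.43248949]
 [  0.           0.           1.        ]] [[ 5.73659940e-03 -9.88533121e-01  1.50895194e-01  4.30416670e+02]
 [-9.99615968e-01 -9.75988524e-03 -2.59357064e-02  3.40326935e+00]
 [ 2.71110246e-02 -1.50688463e-01 -9.88209482e-01  9.14516395e+02]
 [ 0.00000000e+00  0.00000000e+00  0.00000000e+00  1.00000000e+00]]
scene [[454.75940499   0.         259.7320574 ]
 [  0.         454.75940499 197.17723954]
 [  0.           0.           1.        ]] [[ 5.35617793e-01  5.63234145e-01 -6.29190653e-01  1.11170843e+03]
 [ 8.44448576e-01 -3.53274855e-01  4.02620764e-01 -3.77665335e+02]
 [ 4.49252503e-03 -7.46969996e-01 -6.64842569e-01  6.97263558e+02]
 [ 0.00000000e+00  0.00000000e+00  0.00000000e+00  1.00000000e+00]]
0.1 [ 181.12949535 -518.84511917  230.23314748] [-3.09540252e+00 -5.24671667e-01  1.94999834e-04] [-0.13965203  0.78638105 -0.54327799] 85.30465864665872 18.700000000000003
```

View pics/top0.png

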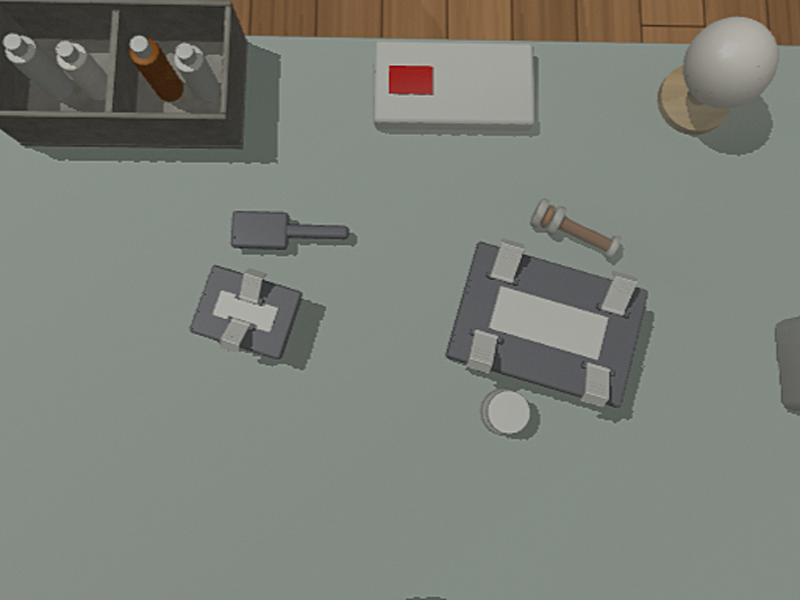

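View pics/scene0.png

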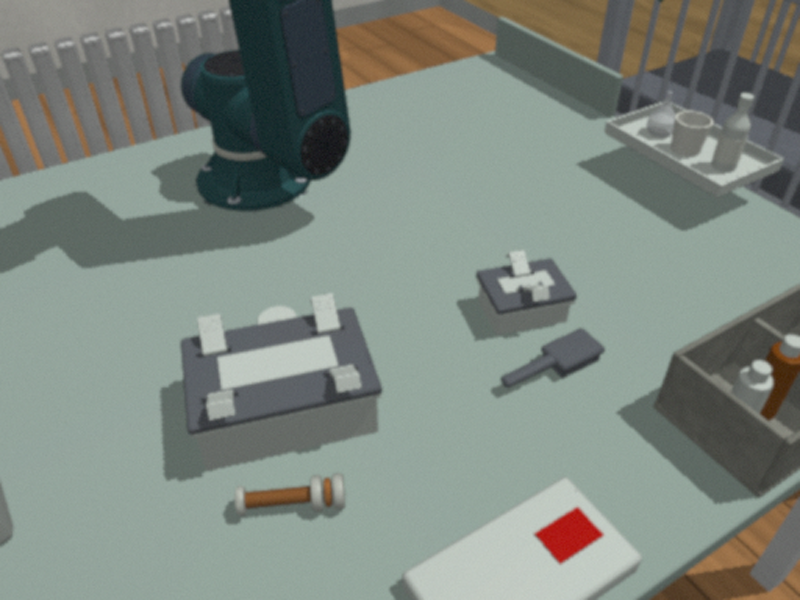

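The top view shows the larger box's lid corners at about (480,242), (648,291), (616,406) and (446,357) in the 800x600 picture. All four clips are up, and a white cup stands by its near side.

```bash
cat > h.py <<'E'
from bench import *
import numpy as np
from scipy.spatial.transform import Rotation as R
K=np.array([[442.678,0,261.19],[0,442.678,192.432],[0,0,1]])
T=np.array([[5.7366e-03,-.988533,.150895,430.417],[-.999616,-9.75988e-03,-.0259357,3.40327],[.027111,-.150688,-.988209,914.516]])
def ray(uv,z):
    d=T[:,:3]@np.linalg.solve(K,[*uv,1]); return T[:,3]+d*(z-T[2,3])/d[2]
pix=np.array([[480,242],[648,291],[616,406],[446,357]])/1.5625
P=np.array([ray(p,85) for p in pix])[:,:2]
B=np.array([[75,110],[75,-110],[-75,-110],[-75,110]])
c=P.mean(0); U,S,V=np.linalg.svd(B.T@(P-c)); M=(U@V).T; yaw=np.arctan2(M[1,0],M[0,0])
press={n:c+M@np.array(p) for n,p in dict(nl=(-60,70),nr=(-60,-70),fl=(60,70),fr=(60,-70)).items()}
def to(xyz):  # tool-frame shift from the present pose, mm
    s=sense(); return R.from_rotvec(s["ee_rot"]).inv().apply(np.array(xyz)-s["position"]).round(1)
E
python3 - <<'E'
from h import *
print(P.round(1),[np.linalg.norm(P[i]-P[i-1]).round() for i in range(4)],c,yaw,(P-c-B@M.T).round(1))
for k,v in press.items(): print(k,v.round(1),to([*v,140]))
m=R.from_rotvec(sense()["ee_rot"]).as_matrix();print(m.round(3))
E
```

```text
[[ 631.1 -106.6]
 [ 572.  -313. ]
 [ 432.1 -267.7]
 [ 489.1  -64.3]] [np.float64(148.0), np.float64(215.0), np.float64(147.0), np.float64(211.0)] [ 531.1063821 -187.8960872] -0.2841554465907441 [[-2.8 -3.3]
 [-0.3  1.6]
 [ 3.9  4.7]
 [-0.8 -3. ]]
nl [ 493.1 -103.9] [ 431.3 -288.8   90.9]
nr [ 453.9 -238.3] [ 350.  -174.8   90.7]
fl [ 608.3 -137.5] [ 529.  -219.1   90.8]
fr [ 569.1 -271.9] [ 447.6 -105.1   90.5]
[[ 0.944  0.33  -0.   ]
 [ 0.33  -0.944  0.002]
 [ 0.    -0.002 -1.   ]]
```

```bash
python3 -m pendant '[[0.028,-0.0066,0.005,0,0],[0.028,-0.0066,0.005,0,0],[0.028,-0.0066,0.005,0,0],[0.028,-0.0066,0.005,0,0],[0.028,-0.0066,0.005,0,0],[0.028,-0.0066,0.005,0,0],[0.028,-0.0066,0.005,0,0],[0.028,-0.0066,0.005,0,0],[0.028,-0.0066,0.005,0,0],[0.028,-0.0066,0.005,0,0],[0.028,-0.0066,0.005,0,0],[0.028,-0.0066,0.005,0,0],[0.028,-0.0066,0.005,0,0],[0.028,-0.0066,0.005,0,0],[0.028,-0.0066,0.005,0,0],[0.028,-0.0066,0.005,0,0]]'
python3 -m pendant '[[0,0,0,0.104,0],[0,0,0,0.104,0],[0,0,0,0.104,0],[0,0,0,0.104,0],[0,0,0,0.104,0],[0,0,0,0.104,0],[0,0,0,0,0],[0,0,0,0,0]]'
python3 - <<'E'
from h import *
print(to([*press["fr"],130]),R.from_rotvec(sense()["ee_rot"]).as_matrix().round(3),sense()["ft_force"],sense()["finger_gap"])
E
```

```text
time_s: 1.43
position: [570.2, -270.8, 150.3]
ee_rot: [-3.097, -0.525, 0.002]
ft_force: [0.4, -0.5, 0.0]
finger_gap: -0.1
time_s: 2.1
position: [569.2, -271.8, 150.7]
ee_rot: [-3.109, 0.447, 0.002]
ft_force: [-0.7, 0.1, 0.2]
finger_gap: -0.1
[-0.   0.1 20.7] [[ 0.96  -0.282 -0.001]
 [-0.282 -0.96   0.001]
 [-0.001 -0.    -1.   ]] [-0.69224581  0.09076723  0.16835885] -0.07251378692570723
```

```bash
python3 -m pendant '[[0,0,0.01,0,0],[0,0,0.01,0,0],[0,0,0.01,0,0],[0,0,0.006,0,0],[0,0,0.003,0,0],[0,0,0.003,0,0],[0,0,0.003,0,0],[0,0,0.003,0,0],[0,0,0,0,0]]'
python3 -m pendant '[[0,0,0.003,0,0],[0,0,0.003,0,0],[0,0,0,0,0],[0,0,0,0,0]]'
```

```text
time_s: 2.85
position: [569.5, -272.1, 103.2]
ee_rot: [3.109, -0.451, 0.0]
ft_force: [0.7, -0.9, -0.3]
finger_gap: -0.1
time_s: 3.18
position: [568.8, -271.7, 96.3]
ee_rot: [-3.108, 0.451, 0.003]
ft_force: [0.3, 0.3, -0.3]
finger_gap: 0.2
```

```bash
python3 - <<'E'
from bench import *
import cv2,numpy as np
a=get_image("scene")["image"][180:300,90:260,::-1];b=get_image("top")["image"][130:280,260:440,::-1]
f=lambda i:cv2.resize(i,(400,400),interpolation=cv2.INTER_CUBIC)
cv2.imwrite("pics/p1.png",np.hstack([f(a),f(b)]))
E
```

```text
(no output)
```

View pics/p1.png

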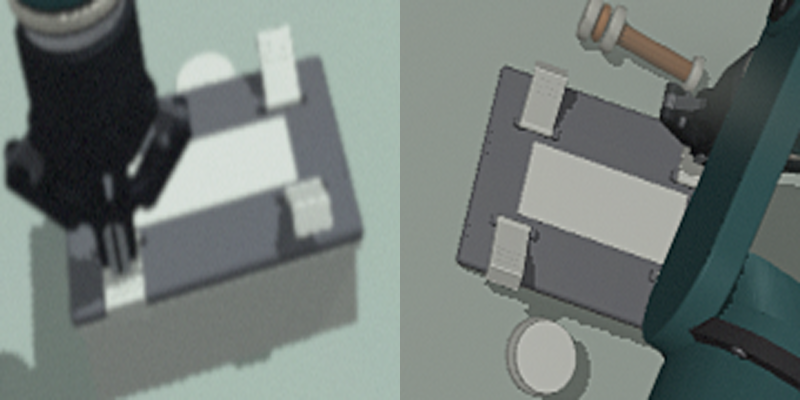

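The picture shows the closed fingers on clip_far_right, around (120,270) in the left half, and the clip lies flat. The wrist reads no force, so it has snapped shut. Next is the diagonal clip, near_left.

```bash
python3 -m pendant '[[0,0,-0.015,0,0],[0,0,-0.02,0,0],[0,0,-0.02,0,0],[-0.012,-0.014,0,0,0],[-0.012,-0.014,0,0,0],[-0.012,-0.014,0,0,0],[-0.012,-0.014,0,0,0],[-0.012,-0.014,0,0,0],[-0.012,-0.014,0,0,0],[-0.012,-0.014,0,0,0],[-0.012,-0.014,0,0,0],[-0.012,-0.014,0,0,0],[-0.012,-0.014,0,0,0],[0,0,0,0,0],[0,0,0,0,0]]'
python3 - <<'E'
from h import *
import cv2
print(to([*press["nl"],96]))
a=get_image("scene")["image"][180:300,90:260,::-1]
cv2.imwrite("pics/p2.png",cv2.resize(a,(680,480),interpolation=cv2.INTER_CUBIC))
E
```

```text
time_s: 4.53
position: [494.1, -103.3, 152.6]
ee_rot: [3.109, -0.449, 0.001]
ft_force: [-0.3, -0.7, -0.6]
finger_gap: 0.0
[-0.8  0.8 56.6]
```

View pics/p2.png

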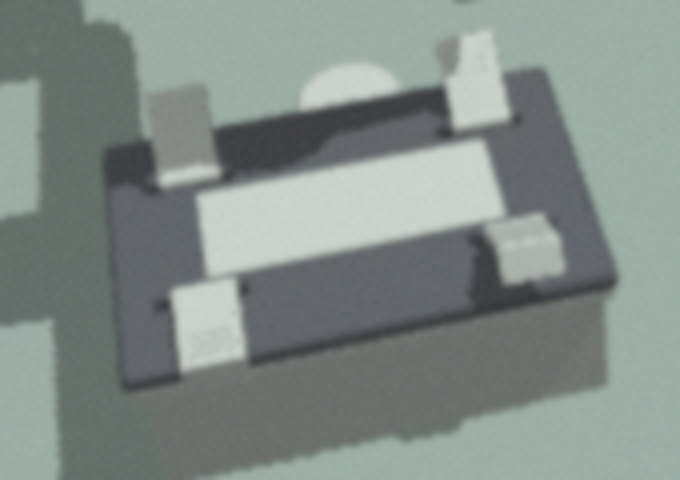

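clip_far_right lies flat at (208,325), and the other three clips still stand open. The dark speck at (465,0) above near_left is the fingertip. Pressing near_left now.

```bash
python3 -m pendant '[[0,0,0.01,0,0],[0,0,0.01,0,0],[0,0,0.01,0,0],[0,0,0.006,0,0],[0,0,0.003,0,0],[0,0,0.003,0,0],[0,0,0.003,0,0],[0,0,0.003,0,0],[0,0,0.003,0,0],[0,0,0.003,0,0],[0,0,0.003,0,0],[0,0,0,0,0],[0,0,0,0,0]]'
python3 -m pendant '[[0,0,-0.015,0,0],[0,0,-0.02,0,0],[0,0,-0.02,0,0],[0,0,0,0,0],[0,0,0,0,0]]'
python3 - <<'E'
from h import *
import cv2
print(to([*press["nr"],96]))
a=get_image("scene")["image"][180:300,90:260,::-1]
cv2.imwrite("pics/p3.png",cv2.resize(a,(680,480),interpolation=cv2.INTER_CUBIC))
E
```

```text
time_s: 5.67
position: [493.7, -103.5, 94.6]
ee_rot: [-3.109, 0.451, 0.002]
ft_force: [-0.7, -0.5, 0.0]
finger_gap: 0.1
time_s: 6.08
position: [495.1, -103.9, 151.7]
ee_rot: [3.108, -0.451, 0.005]
ft_force: [-0.6, 0.8, 0.5]
finger_gap: 0.1
[ -1.5 140.5  55.7]
```

View pics/p3.png

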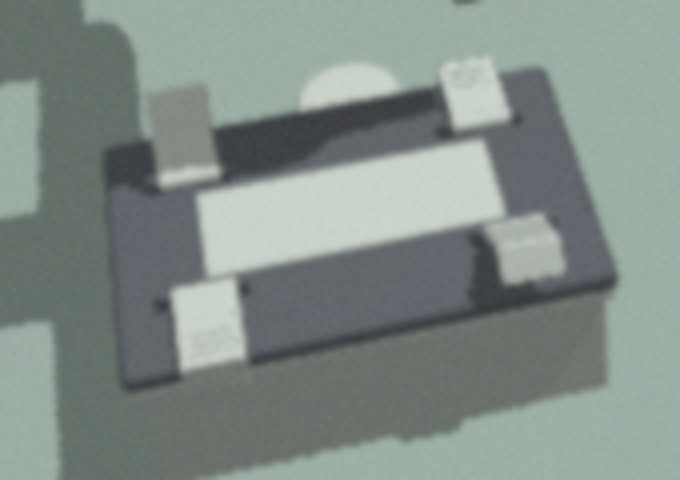

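The clip at (475,93), near_left, is now flat. far_right is still down, while near_right at (185,135) and far_left at (525,245) stand open. Going on to near_right, then far_left.

```bash
python3 -m pendant '[[0,0.014,0,0,0],[0,0.014,0,0,0],[0,0.014,0,0,0],[0,0.014,0,0,0],[0,0.014,0,0,0],[0,0.014,0,0,0],[0,0.014,0,0,0],[0,0.014,0,0,0],[0,0.014,0,0,0],[0,0.014,0,0,0],[0,0,0,0,0]]'
python3 -m pendant '[[0,0,0.01,0,0],[0,0,0.01,0,0],[0,0,0.01,0,0],[0,0,0.006,0,0],[0,0,0.003,0,0],[0,0,0.003,0,0],[0,0,0.003,0,0],[0,0,0.003,0,0],[0,0,0.003,0,0],[0,0,0.003,0,0],[0,0,0.003,0,0],[0,0,0,0,0],[0,0,0,0,0]]'
python3 -m pendant '[[0,0,-0.015,0,0],[0,0,-0.02,0,0],[0,0,-0.02,0,0],[0.012,-0.014,0,0,0],[0.012,-0.014,0,0,0],[0.012,-0.014,0,0,0],[0.012,-0.014,0,0,0],[0.012,-0.014,0,0,0],[0.012,-0.014,0,0,0],[0.012,-0.014,0,0,0],[0.012,-0.014,0,0,0],[0.012,-0.014,0,0,0],[0.012,-0.014,0,0,0],[0,0,0,0,0],[0,0,0,0,0]]'
python3 - <<'E'
from h import *
print(to([*press["fl"],94]))
E
```

```text
time_s: 7.05
position: [452.9, -239.3, 148.3]
ee_rot: [-3.108, 0.455, 0.005]
ft_force: [-0.2, 0.5, -0.4]
finger_gap: -0.0
time_s: 8.13
position: [454.1, -237.7, 92.7]
ee_rot: [-3.109, 0.451, 0.001]
ft_force: [-0.1, 0.8, 0.2]
finger_gap: 0.2
time_s: 9.38
position: [609.5, -137.3, 147.9]
ee_rot: [3.109, -0.449, -0.001]
ft_force: [-0.3, -0.1, 0.0]
finger_gap: -0.2
[-1.   0.5 53.9]
```

```bash
python3 -m pendant '[[0,0,0.01,0,0],[0,0,0.01,0,0],[0,0,0.01,0,0],[0,0,0.005,0,0],[0,0,0.003,0,0],[0,0,0.003,0,0],[0,0,0.003,0,0],[0,0,0.003,0,0],[0,0,0.003,0,0],[0,0,0.003,0,0],[0,0,0.002,0,0],[0,0,0,0,0],[0,0,0,0,0]]'
python3 -m pendant '[[0,0,-0.015,0,0],[0,0,-0.02,0,0],[0,0,-0.03,0,0],[0,0,-0.03,0,0],[0,0,-0.03,0,0],[0,0,0,0,0],[0,0,0,0,0],[0,0,0,0,0]]'
python3 - <<'E'
from h import *
import cv2
a=get_image("scene")["image"][180:300,90:260,::-1]
cv2.imwrite("pics/p4.png",cv2.resize(a,(680,480),interpolation=cv2.INTER_CUBIC))
E
```

```text
time_s: 10.47
position: [608.9, -137.5, 92.7]
ee_rot: [-3.109, 0.451, 0.002]
ft_force: [0.9, -0.2, 0.3]
finger_gap: -0.0
time_s: 11.13
position: [609.1, -137.7, 218.0]
ee_rot: [3.109, -0.451, -0.0]
ft_force: [-0.3, 0.2, -0.2]
finger_gap: 0.1
```

View pics/p4.png

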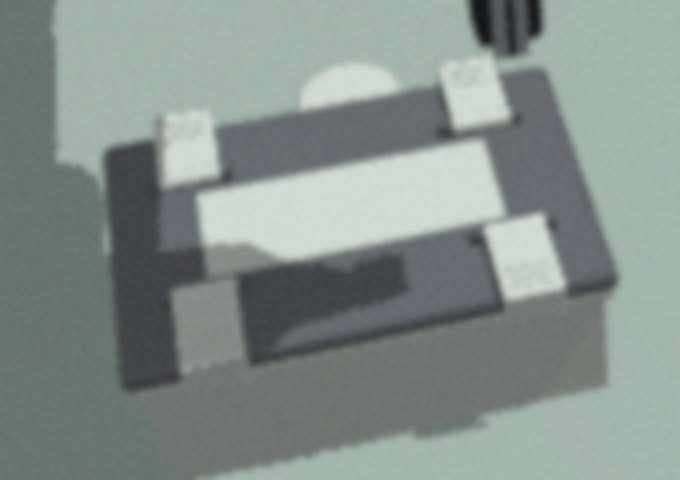

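All four clips lie flat over the rim, at (188,148), (475,93), (208,325) and (525,257). The gripper is clear above the box.

```bash
python3 -c "from bench import *;print(hand_in())"
```

```text
the job is handed in; nothing more can be done
None
```

All four clips of the larger box are snapped shut, and I handed the job in at about 11 s of the 42 s allowed.

- **Order:** with the gripper closed, I pressed far_right, then near_left diagonally opposite. A picture showed both of them flat and the other two still open. I then pressed near_right and far_left.
- **Last checks:** the final picture shows all four clips lying flat over the rim. The gripper was about 125 mm above the lid and the wrist force about zero. No check failed.
- **Fit of the box:** the lid measured from the top picture came out slightly small, about 147 x 213 mm instead of 150 x 220. The corners were off by up to about 6 mm, which was close enough for pressing.
- **Not measured:** I judged the clip angles from the pictures, as they are not in the robot's state. The wrist force, read only at the end of each move, stayed within about 1 N, so I did not record the force of the snaps themselves.

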